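# Load a keyed sanding-drum mandrel with its two collars in order

### The arm

A 6-joint arm with a two-finger parallel gripper is mounted at the origin on the work surface; the furniture and walls round the work are solid. World frame = base frame: x ahead of the robot, y to its left, z up, the work surface at z = 0. Lengths are in m, angles in rad, forces in N, time in s.
With the tool pointing down it reaches from about 0.35 to 0.95 m from the base axis. Payload 17.4 kg.
Tool frame: the origin (TCP) lies midway between the tips of the shut fingers; the grasp point (between the pads) lies 19 mm behind it; z points along the fingers, y is the line along which they close (so a half turn about z gives the same grasp; the last joint's range is limited). The gripper opens to 93 mm and grips with 3 to 60 N. Pads are 15 mm wide; open, the fingers measure 128 mm over their backs; the gripper's body (75 mm by 188 mm) begins 65 mm behind the grasp point.
Start: joints at [-1.267, 0.116, 1.442, -0, 1.584, -0.038], TCP at [0.226, -0.636, 0.219] pointing down, gripper open.
Joint ranges: [-2.83, 2.83], [-0.83, 2.19], [0.07, 2.5], [-1.14, 4.28], [0.01, 3], [-2.97, 2.97]. Speed limits (rad/s): [1.89, 1.89, 2.22, 3.14, 3.14, 3.14].

### API

Orientations are given as a rotation vector (axis times angle).
In Python, from rig import arm gives the robot as it stands.
- The arm moves only by the tool servo_tool, never from a script. Its argument "motion" is a list of rows, each a list of 3 entries, a list of its own where there are three numbers: the turn, a rotation vector about the tool's x, y, z scaled (see below), then the shift along the tool's x, y, z scaled (see below), then the opening, from -1 (shut) to 1 (fully open). In form: [[[ax, ay, az], [tx, ty, tz], hand], ...]. A call has exactly 5 rows; each row shifts and turns the commanded pose from where the row before left it, along the tool's axes as they then stand; what a row does not reach is not made up. The controller multiplies each number of a shift by 5 cm and each number of a turn by 0.15 rad. A row lasts 1/10 s, in which the tool goes at most 50 mm and 8.59 degrees, less where a joint would pass 70% of its speed; a pose out of reach is approached as far as the arm can. A call with a number of a shift or a turn outside -1 to 1 is refused whole. A call with a gripper value outside its range is refused whole. The fingers move at their own pace and stop on an object; the grip force is fixed at half the most. Time passes only in rows, so rows that do not move let the fingers close, or fill a call up. It gives the time, the measured TCP pose, the force, the opening and the grip force at its end, in the units of the state.
- arm.state(): the state, without advancing time (a new reading comes with each control period).
- arm.capture(name): name is "scene" or "top" or "wrist"; returns the picture (480x640x3 uint8, blue, green, red); there is no depth.
- arm.camera_info(name): a dict with "fx", "fy", "cx", "cy" (pixels), "pose" (4x4, takes a point from camera to world coordinates). Camera axes: x right, y down, z forward; pixel columns grow to the right and rows downward; lengths in m; the calibration is good to about 2 mm. A picture is of the moment at which its call begins: read the wrist's pose just before it. camera_info takes no time and is no camera call; for the wrist camera it gives the pose at the moment of the call.
- arm.finish_job(): hands the job in; it is judged then, once.
The state is a dict: "clock": time; "q": joint angles; "qvel": joint speeds; "joint_efforts": joint torques, N m; "ee_pos": TCP position; "ee_rot": TCP orientation; "ft_force": force on the tool from outside, world axes, zero at the start; "torque": the same for the moment, N m; "gripper_width": finger opening in m; "grip_force": force on a finger pad.
Only numpy, scipy, OpenCV 4.12 (cv2) and the standard library are available. Lean on these libraries where they do the work, as an engineer would, in place of code of your own. Each camera call takes 0.05 s, during which the arm holds its last target. There are 200 camera calls.

### The job

Set up the sanding-drum mandrel: thread the wide flanged wooden collar, flange down, over the keyed post until it lies flat on the stand, then thread the narrow collar over it until it lies flat on the wide one. Turn each collar on top of the post until its slots drop over the post's two keys, then press it firmly down past the sprung balls until it is fully home. Leave the other things on the table where they are.

Things in the scene. Friction and masses are not known exactly. Their poses are not given: they have to be found in the camera images.
- stand: dark wooden block 130 x 130 x 16 mm, fixed to the table; origin at the centre of its underside, on the table; z up. A steel post 39 mm in diameter stands upright on its centre, its top 87 mm above the table (bevelled over the last 4 mm, to 31 mm).
- stand_seat (a point): on the post's axis, 16 mm above the table, level with the block's top, where the wide collar's underside comes to lie; axes as the block's. The post has two opposite keys (straight ribs 8 mm wide, out to 25 mm from the axis) from the block up to 79 mm above the table. Their line is clamped at an unreported angle, up to 0.6 rad either way from the block's x axis: find it by turning or by looking.
- post_balls (a point): on the post's axis, 70 mm above the table, level with the two sprung steel balls; axes as the block's. The balls stand out 3.5 mm on the two sides of the post at right angles to the keys. A collar must be pushed down past them with roughly 5 to 20 N and slides freely below them.
- wide_collar_mid (a point): centre, 15 mm above the underside, of the loose wide collar: light wood, 30 mm high, 0.2 kg, round flange 110 mm wide, 8 mm thick at its foot. Hub above: 74 mm long, two flat faces 60 mm apart to grip, facing its own +y and -y. Upright 42 mm bore with two slots 12 mm wide at its own +x and -x, out to 27.5 mm from the axis; fits either half turn. z up. Starts flange down.
- narrow_collar_mid (a point): centre, 10 mm above the underside, of the loose narrow collar: light wood, 20 mm high, 0.2 kg, no flange, 74 mm long, two flat faces 60 mm apart to grip, facing its own +y and -y; bore and slots (at its own +x and -x) as in the wide collar. z up. Home, its underside is 46 mm above the table and the balls stand just above its top.
- tape_measure: bystander: yellow tape measure 31 x 74 x 58 mm, loose; origin at the centre of its underside
- small_carton: bystander: pale carton 60 x 101 x 40 mm, loose; origin at the centre of its underside
- offcut_2: bystander: light wood offcut 60 x 70 x 28 mm, loose; origin at the centre of its underside
- offcut_3: bystander: red-brown offcut 40 x 100 x 20 mm, loose; origin at the centre of its underside

How it is judged:
On the way, in this order (a step that is already met when the one before it is completed fails the run):
1. the wide collar lies fully home on the stand (horizontal distance between wide_collar_mid and stand_seat below 0.005 m and z of wide_collar_mid in the frame of stand_seat below 0.018 m and angle between wide_collar_mid's own z axis and vertical below 0.06 rad), for 0.2 s.
2. the narrow collar lies fully home on the wide one (horizontal distance between narrow_collar_mid and stand_seat below 0.005 m and z of narrow_collar_mid in the frame of stand_seat below 0.043 m and angle between narrow_collar_mid's own z axis and vertical below 0.06 rad), for 0.2 s.
At the end, for the whole second after the job is handed in: The wide collar is on the post flange down, its underside within 3 mm of the block's top and tilted less than 0.06 rad; the narrow collar is on the post above it, its underside within 3 mm of the wide collar's top and tilted less than 0.06 rad; both are within 5 mm of the post's axis (all of step 1 and all of step 2 and z of narrow_collar_mid in the frame of stand_seat above 0.037 m); the robot touches nothing.
It fails at once if the tape measure is shifted by more than 30 mm (distance of tape_measure from where it was at the start of the episode above 0.03 m).
It fails at once if the carton is shifted by more than 30 mm (distance of small_carton from where it was at the start of the episode above 0.03 m).
It fails at once if the light offcut is shifted by more than 30 mm (distance of offcut_2 from where it was at the start of the episode above 0.03 m).
It fails at once if the red-brown offcut at the back is shifted by more than 30 mm (distance of offcut_3 from where it was at the start of the episode above 0.03 m).
It also fails if it takes over 72 s, if anything falls off the work surface, if the arm or the gripper's body presses on something with over 40 N, if the wrist force passes 120 N, or if a joint passes its speed limit or range.

## Working session

There is one attempt and no reset: what is moved stays moved. The work goes in short steps, Python scripts to look and compute and a tool call to move; the robot and the scene stay as the last step left them, time stands still between calls to the robot, and variables do not carry over. Pictures are saved under pics/ and viewed, at most 10 in all, crops included, and the job is handed in when it is done.

Besides the shell and the picture viewer there is one more tool, called after ">>>" in YAML: its name, and indented under it one key for each argument. servo_tool: Moves the arm, as the interface text tells. Shifts and turns lie within -1 to 1; 1 stands for 5 cm of shift or 0.15 rad of turn. Its arguments: {"type":"object","properties":{"motion":{"type":"array"}},"required":["motion"]}

```bash
mkdir -p pics; ls
python3 - <<'E'
from rig import arm
import cv2,numpy as np
for n in("scene","top"):
    im=arm.capture(n);cv2.imwrite(f"pics/{n}0.png",im)
    c=arm.camera_info(n);print(n,c["fx"],c["fy"],c["cx"],c["cy"],np.round(c["pose"],4).tolist())
print(arm.state())
E
```

```text
pics
scene 560.6577270115234 560.6577270115234 307.3931667785535 246.40621504992913 [[-0.8403, -0.3679, 0.3983, 0.0667], [-0.5421, 0.5831, -0.605, 0.6567], [-0.0097, -0.7243, -0.6894, 0.8918], [0.0, 0.0, 0.0, 1.0]]
top 454.2537059433404 454.2537059433404 322.5292472365268 245.31017677797442 [[-0.0178, -0.9908, 0.1338, 0.3921], [-0.9997, 0.0155, -0.0176, -0.0468], [0.0153, -0.1341, -0.9908, 1.2917], [0.0, 0.0, 0.0, 1.0]]
{'clock': 0.1, 'q': array([-1.26681637e+00,  1.16444672e-01,  1.44217326e+00,  1.35223309e-05,
        1.58402701e+00, -3.78113714e-02]), 'qvel': array([ 0.00130452, -0.00032116,  0.0003704 , -0.00270049, -0.00101281,
       -0.00017464]), 'joint_efforts': array([ 2.02319519e-03, -7.22891808e+01, -6.23864007e+01,  7.81239895e-02,
        2.27190054e-02, -7.09445430e-05]), 'ee_pos': array([ 0.22617704, -0.63578554,  0.21799018]), 'ee_rot': array([-3.09479896e+00, -5.34097645e-01,  1.98213473e-04]), 'ft_force': array([ 0.5977609 ,  0.11697272, -0.95887284]), 'torque': array([-0.03455158, -0.02706731,  0.04700575]), 'grip_force': 0.0, 'gripper_width': 0.09303463104547594}
```

View pics/scene0.png

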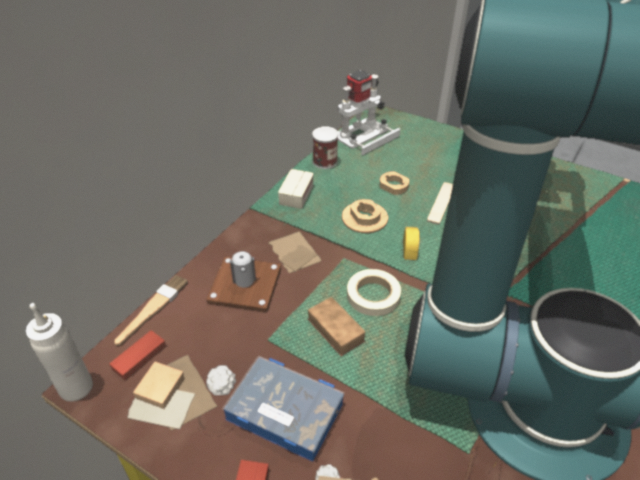

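View pics/top0.png

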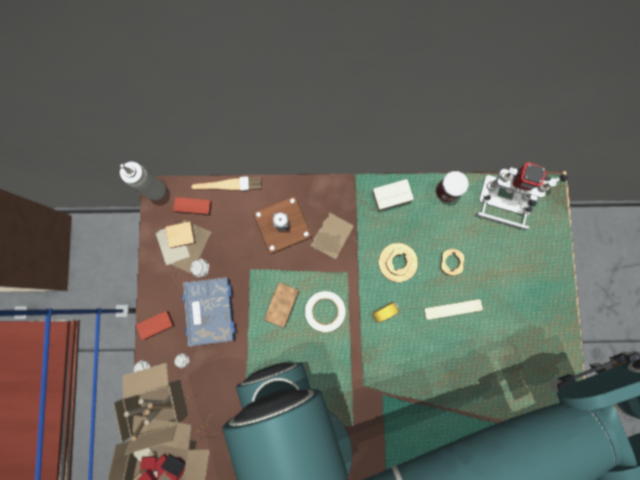

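The scene view shows the post top near (242,257), the wide collar near (365,211) and the narrow near (395,181). The top view shows the post at (281,220), the stand at (283,224), the wide collar at (398,262) and the narrow at (453,262). The tape (386,312) and carton (393,194) lie either side of the wide collar.

```bash
cat > h.py <<'E'
from rig import arm
import cv2,numpy as np
def ray(c,u,v):
    P=np.array(c["pose"]);d=P[:3,:3]@[(u-c["cx"])/c["fx"],(v-c["cy"])/c["fy"],1];return P[:3,3],d/np.linalg.norm(d)
def plane(c,u,v,z):
    o,d=ray(c,u,v);return o+d*(z-o[2])/d[2]
def tri(r):
    A=sum(np.eye(3)-np.outer(d,d) for o,d in r);b=sum((np.eye(3)-np.outer(d,d))@o for o,d in r)
    p=np.linalg.solve(A,b);return p,[round(float(np.linalg.norm(np.cross(p-o,d))),4) for o,d in r]
E
python3 - <<'E'
from h import *
t,s=arm.camera_info("top"),arm.camera_info("scene")
for n,a,b in(("post",(280.5,219),(242,257)),("wide",(398.5,261),(365.5,210)),("nar",(453,262),(395,181))):
    print(n,tri([ray(t,*a),ray(s,*b)]))
for n,p,z in(("stand",(283,224),.016),("tape",(386,312),.058),("carton",(393,194),.04),("wide",(398.5,262),.03),("nar",(453,262),.02),("post",(280.5,219),.087)):print(n,plane(t,*p,z).round(3))
im=cv2.imread("pics/top0.png")
cv2.imwrite("pics/c.png",np.hstack([cv2.resize(im[215:305,370:480],None,fx=4,fy=4,interpolation=2),cv2.resize(im[180:270,240:325],None,fx=4,fy=4,interpolation=2)]))
E
```

```text
post (array([0.62977766, 0.04462489, 0.08269459]), [0.0009, 0.0009])
wide (array([ 0.51547924, -0.28080661,  0.02914032]), [0.0005, 0.0005])
nar (array([ 0.51231   , -0.43717782,  0.01693092]), [0.0016, 0.0016])
stand [0.627 0.042 0.016]
tape [ 0.375 -0.236  0.058]
carton [ 0.705 -0.271  0.04 ]
wide [ 0.512 -0.281  0.03 ]
nar [ 0.511 -0.437  0.02 ]
post [0.628 0.044 0.087]
```

View pics/c.png

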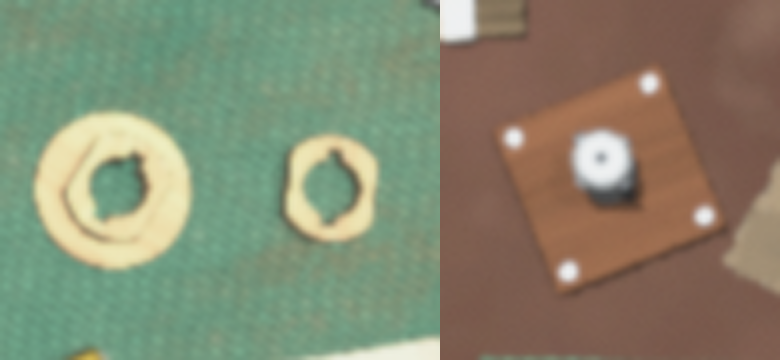

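The crop shows the wide collar's slots at (140,160)/(100,215), so its yaw is about -0.63. The narrow's are at (335,150)/(325,222), yaw about -0.14. The stand is turned about +0.37 (or that minus 90°), and the keys aren't legible. Next I get the wrist camera offset and plan the moves.

```bash
cat >> h.py <<'E'
from scipy.spatial.transform import Rotation as Ro
def Rt():
    s=arm.state();return Ro.from_rotvec(s["ee_rot"]).as_matrix(),np.array(s["ee_pos"])
def yaw():
    R,_=Rt();return np.arctan2(R[1,0],R[0,0])
def goto(p,y=None):
    "units for a shift to p in the tool frame as it stands, then turn about tool z to yaw y (mod pi)"
    R,t=Rt();print("shift units",(R.T@(np.array(p)-t)/.05).round(3),"pos",t.round(4),"yaw",yaw().round(3),"tilt",(R[:,2]).round(4))
    if y is not None:
        d=(yaw()-y+np.pi/2)%np.pi-np.pi/2;print("turn z units",round(d/.15,3))
E
python3 - <<'E'
from h import *
c=arm.camera_info("wrist");R,t=Rt();P=np.array(c["pose"])
print("cam in tool",(R.T@(P[:3,3]-t)).round(4),(R.T@P[:3,:3]).round(3).tolist(),c["fx"])
goto([.515,-.281,.22],-.63)
E
```

```text
cam in tool [ 0.0659 -0.0004 -0.1665] [[0.001, -0.972, -0.237], [1.0, 0.001, -0.0], [0.0, -0.237, 0.972]] 346.34143365569827
shift units [ 7.821 -4.749 -0.035] pos [ 0.2262 -0.6358  0.218 ] yaw 0.342 tilt [-3.e-04  1.e-03 -1.e+00]
turn z units 6.479
```

>>> servo_tool:
  motion:
    - [[0,0,0],[0.78,-0.475,0],1]
    - [[0,0,0],[0.78,-0.475,0],1]
    - [[0,0,0],[0.78,-0.475,0],1]
    - [[0,0,0],[0.78,-0.475,0],1]
    - [[0,0,0],[0.78,-0.475,0],1]

```text
clock: 0.6
ee_pos: [0.3709, -0.4571, 0.2184]
ee_rot: [-3.096, -0.534, 0.0]
ft_force: [-0.7, -1.4, -0.5]
gripper_width: 0.0928
grip_force: 0.0
```

>>> servo_tool:
  motion:
    - [[0,0,0],[0.78,-0.475,0],1]
    - [[0,0,0],[0.78,-0.475,0],1]
    - [[0,0,0],[0.78,-0.475,0],1]
    - [[0,0,0],[0.78,-0.475,0],1]
    - [[0,0,0],[0.78,-0.475,0],1]

```text
clock: 1.1
ee_pos: [0.5149, -0.2798, 0.2185]
ee_rot: [-3.096, -0.534, 0.0]
ft_force: [0.3, -0.3, 1.8]
gripper_width: 0.0928
grip_force: 0.0
```

>>> servo_tool:
  motion:
    - [[0,0,1],[0,0,0],1]
    - [[0,0,1],[0,0,0],1]
    - [[0,0,1],[0,0,0],1]
    - [[0,0,1],[0,0,0],1]
    - [[0,0,1],[0,0,0],1]

```text
clock: 1.6
ee_pos: [0.514, -0.2813, 0.2183]
ee_rot: [-3.074, 0.646, 0.001]
ft_force: [-0.5, -0.2, 0.1]
gripper_width: 0.093
grip_force: 0.0
```

Run:
```python
from h import *
s=arm.state();print(s["clock"],s["q"].round(2))
goto([.515,-.281,.22],-.63)
c=arm.camera_info("wrist");cv2.imwrite("pics/w1.png",arm.capture("wrist"))
import pickle;pickle.dump(c,open("w1.pkl","wb"))
```

```text
1.6 [-0.54 -0.08  1.64  0.    1.58  1.44]
shift units [ 0.015 -0.014 -0.034] pos [ 0.514  -0.2813  0.2183] yaw -0.414 tilt [-5.e-04  3.e-04 -1.e+00]
turn z units 1.438
```

View pics/w1.png

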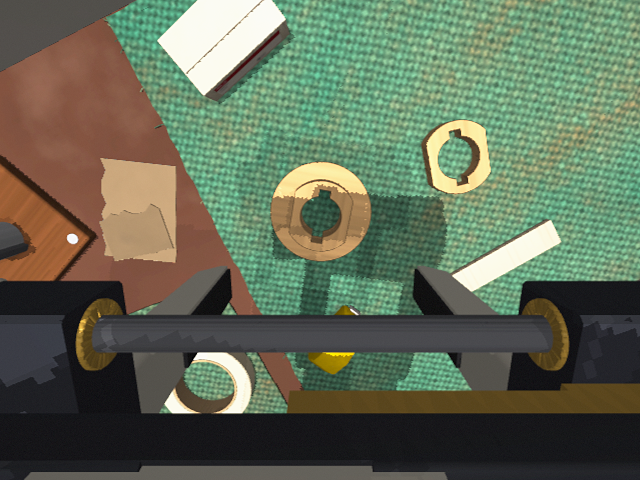

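The wide collar shows at about (321,212), with slots near (324,189)/(318,240). The narrow is at (458,157), with slots near (454,132)/(462,181). I enlarge both.

Run:
```python
from h import *
im=cv2.imread("pics/w1.png")
f=lambda y,x:cv2.resize(im[y:y+110,x:x+78],None,fx=5,fy=5,interpolation=2)
cv2.imwrite("pics/w1c.png",np.hstack([f(157,282),f(102,420)]))
```

```text
(no output)
```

View pics/w1c.png

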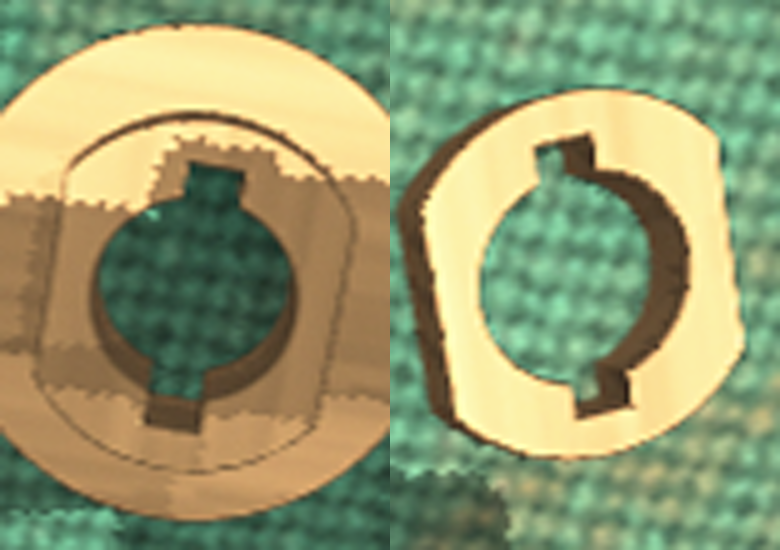

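Run:
```python
from h import *
import pickle;c=pickle.load(open("w1.pkl","rb"));t=arm.camera_info("top")
W=lambda x,y:(282+x/5,157+y/5); N=lambda x,y:(420+(x-390)/5,102+y/5)
for n,f,z,a,b,tp,fl in(("wide",W,.03,(217,169),(172,430),(398.5,261),[((66,190),(36,370)),((355,225),(318,420))]),("nar",N,.02,(564,141),(606,412),(453,262),[((425,220),(458,425)),((718,140),(742,330))])):
    g=lambda p:plane(c,*f(*p),z)
    A,B=g(a),g(b);print(n,((A+B)/2).round(4),"len",np.linalg.norm(A-B).round(4),"yaw",np.arctan2(*(A-B)[1::-1]).round(3))
    for p,q in fl:
        d=g(p)-g(q);print("  flat yaw",np.arctan2(d[1],d[0]).round(3))
    m=f(*[(i+j)/2 for i,j in zip(a,b)]);print("  tri",tri([ray(c,*m),ray(t,*tp)]))
    pickle.dump((A+B)/2,open(n+".pkl","wb"))
goto([.515,-.281,.22],-.55)
```

```text
wide [ 0.5132 -0.2787  0.03  ] len 0.056 yaw -0.582
  flat yaw -0.596
  flat yaw -0.579
  tri (array([ 0.51446268, -0.27962849,  0.03596898]), [0.0002, 0.0002])
nar [ 0.5114 -0.4331  0.02  ] len 0.056 yaw -0.165
  flat yaw -0.179
  flat yaw -0.174
  tri (array([ 0.5108846 , -0.43720272,  0.01336281]), [0.0017, 0.0017])
shift units [ 0.016 -0.015 -0.035] pos [ 0.514  -0.2814  0.2183] yaw -0.425 tilt [-5.e-04  3.e-04 -1.e+00]
turn z units 0.836
```

>>> servo_tool:
  motion:
    - [[0,0,0.55],[-0.03,-0.04,0.8],1]
    - [[0,0,0.55],[0,0,0.8],1]
    - [[0,0,0],[0,0,0.8],1]
    - [[0,0,0],[0,0,0.8],1]
    - [[0,0,0],[0,0,0.4],1]

```text
clock: 2.15
ee_pos: [0.512, -0.2781, 0.0347]
ee_rot: [-3.014, 0.883, 0.006]
ft_force: [-0.1, -0.4, -0.2]
gripper_width: 0.093
grip_force: 0.0
```

Run:
```python
from h import *
goto([.5135,-.279,.013],-.586)
```

```text
shift units [ 0.037 -0.002  0.434] pos [ 0.512  -0.2781  0.0347] yaw -0.57 tilt [-0.0036  0.0022 -1.    ]
turn z units 0.108
```

>>> servo_tool:
  motion:
    - [[0,0,0.1],[0.03,0,0.2],1]
    - [[0,0,0],[0,0,0.2],1]
    - [[0,0,0],[0,0,0],-1]
    - [[0,0,0],[0,0,0],-1]
    - [[0,0,0],[0,0,0],-1]

```text
clock: 2.65
ee_pos: [0.5153, -0.2802, 0.0199]
ee_rot: [3.006, -0.91, 0.003]
ft_force: [1.2, -0.4, -0.3]
gripper_width: 0.074
grip_force: 0.0
```

>>> servo_tool:
  motion:
    - [[0,0,0],[0,0,0],-1]
    - [[0,0,0],[0,0,0],-1]
    - [[0,0,0],[0,0,0],-1]
    - [[0,0,0],[0,0,0],-1]
    - [[0,0,0],[0,0,-0.2],-1]

```text
clock: 3.15
ee_pos: [0.5141, -0.2795, 0.0278]
ee_rot: [-3.006, 0.91, 0.003]
ft_force: [-0.6, -0.1, -1.7]
gripper_width: 0.0593
grip_force: 30.0
```

Run:
```python
from h import *
goto([.508,-.003,.25],.37)
```

```text
shift units [-3.179 -4.532 -4.437] pos [ 0.5141 -0.2795  0.0278] yaw -0.588 tilt [-0.0017  0.001  -1.    ]
turn z units -6.388
```

>>> servo_tool:
  motion:
    - [[0,0,0],[0,0,0.2],-1]
    - [[0,0,0],[0,0,0],0.9]
    - [[0,0,0],[0,0,0],0.9]
    - [[0,0,0],[0,0,0.06],0.9]
    - [[0,0,0],[0,0,0.05],0.9]

```text
clock: 3.65
ee_pos: [0.5148, -0.2798, 0.0129]
ee_rot: [-3.007, 0.911, -0.0]
ft_force: [-1.7, 0.8, 22.4]
gripper_width: 0.0862
grip_force: 12.9
```

>>> servo_tool:
  motion:
    - [[0,0,0],[0,0,0],0.9]
    - [[0,0,0],[0,0,0],-1]
    - [[0,0,0],[0,0,0],-1]
    - [[0,0,0],[0,0,0],-1]
    - [[0,0,0],[0,0,0],-1]

```text
clock: 4.15
ee_pos: [0.5147, -0.2799, 0.0131]
ee_rot: [-3.007, 0.911, 0.0]
ft_force: [-0.7, 0.5, -0.3]
gripper_width: 0.061
grip_force: 0.0
```

>>> servo_tool:
  motion:
    - [[0,0,0],[0,0,0],-1]
    - [[0,0,0],[0,0,0],-1]
    - [[0,0,0],[0,0,0],-1]
    - [[0,0,0],[0,0,0],-1]
    - [[0,0,0],[0,0,0],-1]

```text
clock: 4.65
ee_pos: [0.5147, -0.2798, 0.0131]
ee_rot: [-3.007, 0.911, 0.0]
ft_force: [0.7, 0.1, -1.6]
gripper_width: 0.0592
grip_force: 30.0
```

Run:
```python
from h import *
s=arm.state();print(s["ft_force"],s["grip_force"],s["gripper_width"])
goto([.508,-.003,.25],.37)
```

```text
[ 0.72238765  0.13182112 -1.63503761] 29.997881054878235 0.0592170101582798
shift units [-3.184 -4.532 -4.738] pos [ 0.5147 -0.2798  0.0131] yaw -0.588 tilt [-0.  0. -1.]
turn z units -6.388
```

>>> servo_tool:
  motion:
    - [[0,0,0],[0,0,-0.95],-1]
    - [[0,0,0],[0,0,-0.95],-1]
    - [[0,0,0],[0,0,-0.95],-1]
    - [[0,0,0],[0,0,-0.95],-1]
    - [[0,0,0],[0,0,-0.95],-1]

```text
clock: 5.15
ee_pos: [0.5144, -0.2796, 0.2526]
ee_rot: [3.007, -0.911, 0.0]
ft_force: [1.1, 0.5, -2.4]
gripper_width: 0.0596
grip_force: 30.0
```

>>> servo_tool:
  motion:
    - [[0,0,0],[-0.455,-0.65,0],-1]
    - [[0,0,0],[-0.455,-0.65,0],-1]
    - [[0,0,0],[-0.455,-0.65,0],-1]
    - [[0,0,0],[-0.455,-0.65,0],-1]
    - [[0,0,0],[-0.455,-0.65,0],-1]

```text
clock: 5.65
ee_pos: [0.5099, -0.0801, 0.2506]
ee_rot: [-3.007, 0.911, -0.0]
ft_force: [-0.1, -0.1, -1.1]
gripper_width: 0.0604
grip_force: 30.0
```

>>> servo_tool:
  motion:
    - [[0,0,0],[-0.455,-0.65,0],-1]
    - [[0,0,0],[-0.455,-0.65,0],-1]
    - [[0,0,-0.9],[0,0,0],-1]
    - [[0,0,-0.9],[0,0,0],-1]
    - [[0,0,-0.9],[0,0,0],-1]

```text
clock: 6.15
ee_pos: [0.5084, -0.0018, 0.2506]
ee_rot: [3.129, -0.277, -0.0]
ft_force: [-1.0, 0.3, -0.5]
gripper_width: 0.0594
grip_force: 30.0
```

>>> servo_tool:
  motion:
    - [[0,0,-0.9],[0,0,0],-1]
    - [[0,0,-0.9],[0,0,0],-1]
    - [[0,0,-0.9],[0,0,0],-1]
    - [[0,0,-0.9],[0,0,0],-1]
    - [[0,0,0],[0,0,0],-1]

```text
clock: 6.65
ee_pos: [0.5084, -0.0022, 0.2506]
ee_rot: [-3.091, -0.561, 0.0]
ft_force: [0.1, 0.1, -1.8]
gripper_width: 0.06
grip_force: 30.0
```

Run:
```python
from h import *
goto([.629,.044,.25],.37)
c=arm.camera_info("wrist");cv2.imwrite("pics/w2.png",arm.capture("wrist"))
import pickle;pickle.dump(c,open("w2.pkl","wb"))
```

```text
shift units [ 2.583 -0.017  0.011] pos [ 0.5084 -0.0022  0.2506] yaw 0.359 tilt [-1.e-04  0.e+00 -1.e+00]
turn z units -0.072
```

View pics/w2.png

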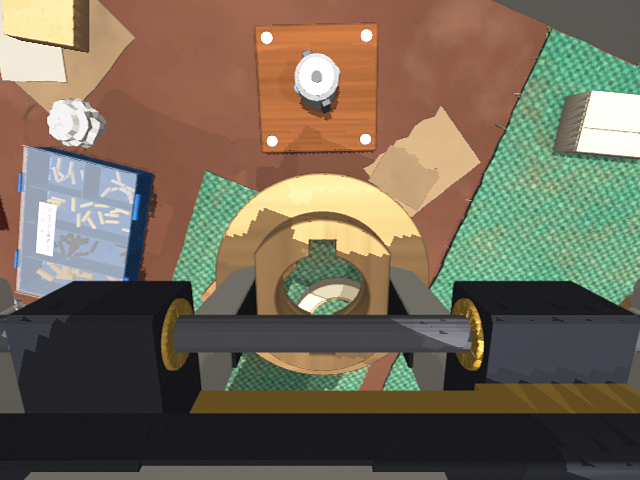

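The post's top shows at (317,77) and the keys at (307,55)/(325,103), with balls at the sides. The collar sits square in the grip. I enlarge the post.

Run:
```python
from h import *
im=cv2.imread("pics/w2.png")
cv2.imwrite("pics/w2c.png",cv2.resize(im[40:120,275:365],None,fx=7,fy=7,interpolation=2))
```

```text
(no output)
```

View pics/w2c.png

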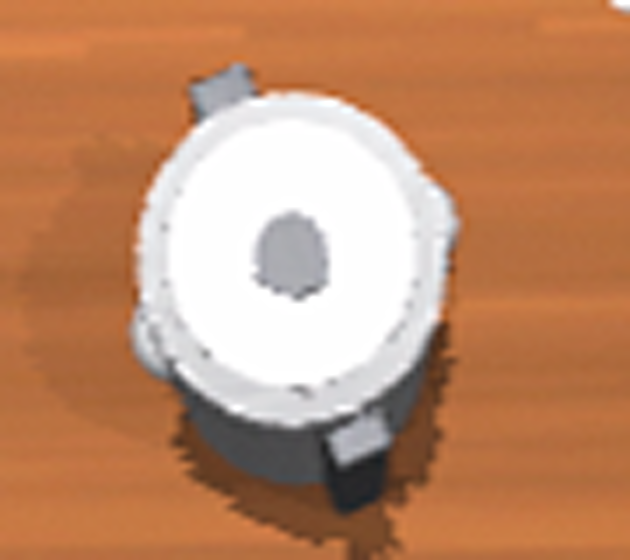

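Run:
```python
from h import *
import pickle;c=pickle.load(open("w2.pkl","rb"))
t=arm.camera_info("top")
f=lambda p:(275+p[0]/7,40+p[1]/7)
A,B=plane(c,*f((218,77)),.079),plane(c,*f((363,451)),.079)
print("keys mid",((A+B)/2).round(4),np.linalg.norm(A-B),"yaw",np.arctan2(*(A-B)[1::-1]))
print("top",plane(c,*f((290.5,253)),.087),tri([ray(c,*f((290.5,253))),ray(t,280.5,219)]))
C=plane(c,*f((445,220)),.07);D=plane(c,*f((150,340)),.07);print("balls mid",(C+D)/2,np.arctan2(*(C-D)[1::-1]))
h=[plane(c,*p,.016) for p in((266.5,38),(366,35.5),(365.5,139.5),(271.5,141))];print("stand",np.mean(h,0))
# collar check: top slot outer edge mid, in tool yaw
u=[plane(c,*p,.2676) for p in((309,240),(336,240))];d=u[1]-u[0];print("held slot edge dir",np.arctan2(d[1],d[0])+np.pi/2,"pt",np.mean(u,0))
K=np.arctan2(*(A-B)[1::-1]);goto([*((A+B)/2)[:2],.13],K)
```

```text
keys mid [0.6282 0.0485 0.079 ] 0.04845502648681077 yaw 0.7534775940282052
top [0.6283153  0.04859692 0.087     ] (array([0.61345984, 0.03995586, 0.16620612]), [0.0022, 0.0022])
balls mid [0.62846293 0.04805931 0.07      ] -0.8501704368130589
stand [0.62800985 0.04865966 0.016     ]
held slot edge dir 0.36037560481778974 pt [0.53403244 0.00760092 0.2676    ]
shift units [ 2.599 -0.121  2.411] pos [ 0.5084 -0.0022  0.2506] yaw 0.354 tilt [-2.e-04  0.e+00 -1.e+00]
turn z units -2.663
```

>>> servo_tool:
  motion:
    - [[0,0,0],[0.65,-0.03,0],-1]
    - [[0,0,0],[0.65,-0.03,0],-1]
    - [[0,0,0],[0.65,-0.03,0],-1]
    - [[0,0,0],[0.65,-0.02,0],-1]
    - [[0,0,-0.9],[0,0,0],-1]

```text
clock: 7.2
ee_pos: [0.6305, 0.0495, 0.249]
ee_rot: [-3.048, -0.759, 0.003]
ft_force: [-0.7, -0.7, -2.0]
gripper_width: 0.0602
grip_force: 30.0
```

>>> servo_tool:
  motion:
    - [[0,0,-0.9],[0,0,0.5],-1]
    - [[0,0,-0.83],[0,0,0.6],-1]
    - [[0,0,0],[0,0,0.6],-1]
    - [[0,0,0],[0,0,0.5],-1]
    - [[0,0,0],[0,0,0.4],-1]

```text
clock: 7.7
ee_pos: [0.6279, 0.0483, 0.1187]
ee_rot: [-2.925, -1.145, 0.002]
ft_force: [0.5, -0.3, -1.7]
gripper_width: 0.06
grip_force: 30.0
```

Run:
```python
from h import *
goto([.6283,.048,.105],.745)
c=arm.camera_info("wrist");im=arm.capture("wrist");cv2.imwrite("pics/w3.png",cv2.resize(im[150:350,220:420],None,fx=3,fy=3,interpolation=2))
import pickle;pickle.dump(c,open("w3.pkl","wb"))
```

```text
shift units [0.003 0.01  0.275] pos [0.6279 0.0483 0.1187] yaw 0.747 tilt [-1.5e-03 -1.0e-04 -1.0e+00]
turn z units 0.01
```

View pics/w3.png

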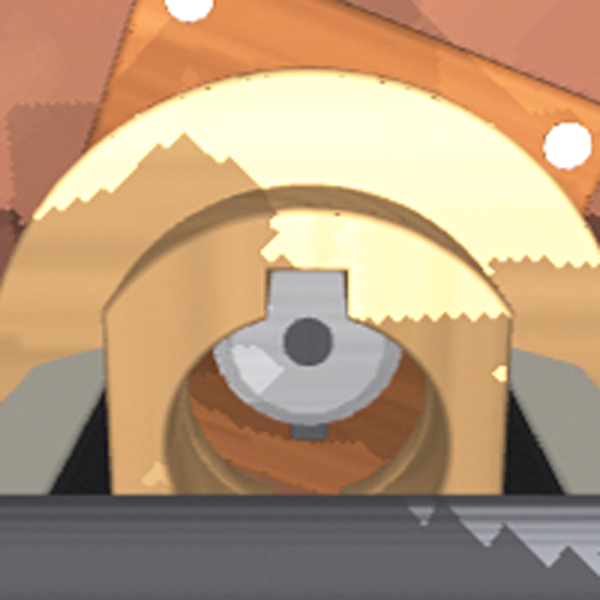

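The post's centre hole shows at crop (308,342) through the bore, laterally aligned with the slot (307), and the near key (309,432) lines up too. I check the fore-aft offset.

Run:
```python
from h import *
import pickle;c=pickle.load(open("w3.pkl","rb"));R,t=Rt()
for n,p,z in(("hole",(308,342),.087),("key",(309,438),.079),("slotedge",(308,269),t[2]-.0131+.03)):
    print(n,(R.T@(plane(c,220+p[0]/3,150+p[1]/3,z)-t)).round(4))
```

```text
hole [0.001  0.001  0.0285]
key [-0.0232  0.0013  0.0366]
slotedge [ 0.0276  0.0008 -0.017 ]
```

>>> servo_tool:
  motion:
    - [[0,0,0],[0.015,0.005,0.1],-1]
    - [[0,0,0],[0,0,0.1],-1]
    - [[0,0,0],[0,0,0.1],-1]
    - [[0,0,0],[0,0,0.1],-1]
    - [[0,0,0],[0,0,0],-1]

```text
clock: 8.25
ee_pos: [0.6289, 0.0487, 0.1002]
ee_rot: [-2.923, -1.152, 0.001]
ft_force: [0.2, -0.5, -2.0]
gripper_width: 0.0599
grip_force: 30.0
```

>>> servo_tool:
  motion:
    - [[0,0,0],[0,0,0.05],-1]
    - [[0,0,0],[0,0,0.05],-1]
    - [[0,0,0],[0,0,0.05],-1]
    - [[0,0,0],[0,0,0],-1]
    - [[0,0,0],[0,0,0],-1]

```text
clock: 8.75
ee_pos: [0.6291, 0.0486, 0.0931]
ee_rot: [-2.923, -1.153, 0.0]
ft_force: [1.1, 0.4, -1.1]
gripper_width: 0.0599
grip_force: 30.0
```

>>> servo_tool:
  motion:
    - [[0,0,0],[0,0,0.05],-1]
    - [[0,0,0],[0,0,0.05],-1]
    - [[0,0,0],[0,0,0.04],-1]
    - [[0,0,0],[0,0,0],-1]
    - [[0,0,0],[0,0,0],-1]

```text
clock: 9.25
ee_pos: [0.629, 0.0486, 0.086]
ee_rot: [-2.922, -1.153, 0.0]
ft_force: [-0.2, 0.0, -2.7]
gripper_width: 0.0602
grip_force: 30.0
```

>>> servo_tool:
  motion:
    - [[0,0,0],[0,0,0.05],-1]
    - [[0,0,0],[0,0,0.05],-1]
    - [[0,0,0],[0,0,0.05],-1]
    - [[0,0,0],[0,0,0],-1]
    - [[0,0,0],[0,0,0],-1]

```text
clock: 9.75
ee_pos: [0.629, 0.0487, 0.0782]
ee_rot: [-2.922, -1.152, 0.001]
ft_force: [-2.1, 0.0, -2.8]
gripper_width: 0.0599
grip_force: 30.0
```

>>> servo_tool:
  motion:
    - [[0,0,0],[0,0,0.16],-1]
    - [[0,0,0],[0,0,0.16],-1]
    - [[0,0,0],[0,0,0.16],-1]
    - [[0,0,0],[0,0,0.16],-1]
    - [[0,0,0],[0,0,0],-1]

```text
clock: 10.25
ee_pos: [0.6285, 0.0486, 0.0453]
ee_rot: [-2.922, -1.152, 0.002]
ft_force: [-0.6, 0.2, -7.7]
gripper_width: 0.0601
grip_force: 30.0
```

>>> servo_tool:
  motion:
    - [[0,0,0],[0,0,0.12],-1]
    - [[0,0,0],[0,0,0.12],-1]
    - [[0,0,0],[0,0,0.08],-1]
    - [[0,0,0],[0,0,0.04],-1]
    - [[0,0,0],[0,0,0],-1]

```text
clock: 10.75
ee_pos: [0.629, 0.0486, 0.0284]
ee_rot: [-2.922, -1.152, 0.001]
ft_force: [-3.7, -1.0, -3.4]
gripper_width: 0.0597
grip_force: 30.0
```

>>> servo_tool:
  motion:
    - [[0,0,0],[0,0,0.03],-1]
    - [[0,0,0],[0,0,0.03],-1]
    - [[0,0,0],[0,0,0],-1]
    - [[0,0,0],[0,0,0],-1]
    - [[0,0,0],[0,0,0],-1]

```text
clock: 11.25
ee_pos: [0.629, 0.0486, 0.0258]
ee_rot: [2.922, 1.153, -0.0]
ft_force: [-4.9, -2.0, 0.1]
gripper_width: 0.0595
grip_force: 30.0
```

Run:
```python
from h import *
im=arm.capture("wrist");cv2.imwrite("pics/w4.png",im)
im=arm.capture("scene");cv2.imwrite("pics/s4.png",np.hstack([cv2.resize(im[220:320,195:295],(400,400),interpolation=2),cv2.resize(cv2.imread("pics/w4.png"),(400,300))[:, :]if 0 else cv2.resize(cv2.imread("pics/w4.png")[150:350,220:420],(400,400))]))
s=arm.state();print(s["ee_pos"],s["ft_force"],s["torque"])
```

```text
[0.62903308 0.04858748 0.0257601 ] [-5.33932145 -1.98705672 -0.30424456] [-0.35839881  0.84442123 -0.03113454]
```

View pics/s4.png

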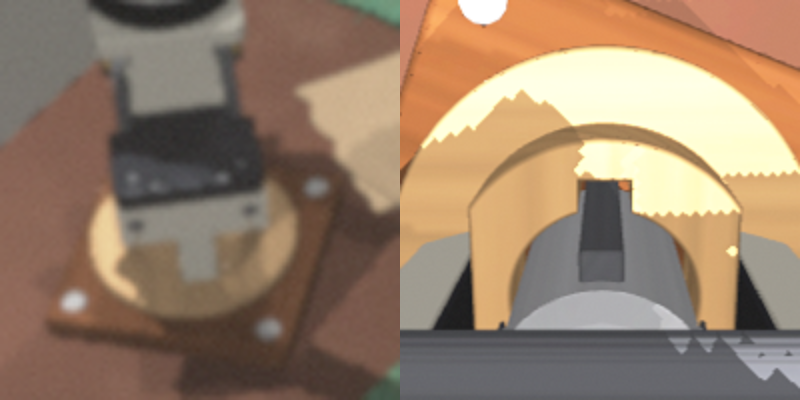

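>>> servo_tool:
  motion:
    - [[0,0,0],[0,0,0.02],-1]
    - [[0,0,0],[0,0,0.02],-1]
    - [[0,0,0],[0,0,0.02],-1]
    - [[0,0,0],[0,0,0],-1]
    - [[0,0,0],[0,0,0],-1]

```text
clock: 11.85
ee_pos: [0.6291, 0.0486, 0.0244]
ee_rot: [2.922, 1.153, 0.0]
ft_force: [-15.0, -2.5, 16.4]
gripper_width: 0.0598
grip_force: 30.0
```

Run:
```python
from h import *
s=arm.state();print(s["ee_pos"],s["ft_force"],s["torque"])
im=arm.capture("wrist");cv2.imwrite("pics/w5.png",im)
# image shift of collar region between pictures (upper flange/hub edge)
a=cv2.cvtColor(cv2.imread("pics/w4.png"),6)
T=a[215:262,290:355]
for n,b in(("w5",cv2.cvtColor(im,6)),):
    r=cv2.matchTemplate(b,T,5);print(n,cv2.minMaxLoc(r))
```

```text
[0.62910163 0.04857554 0.02437172] [-14.95471699  -2.48268783  16.40863157] [-0.38167587  2.60249533  0.00343525]
w5 (-0.6851691603660583, 0.990862250328064, (230, 112), (290, 215))
```

Tips now rest on the flange at z=0.0244 (seated flange top is 0.024), so the collar is home. Release and rise.

>>> servo_tool:
  motion:
    - [[0,0,0],[0,0,-0.05],-1]
    - [[0,0,0],[0,0,0],0.6]
    - [[0,0,0],[0,0,0],0.6]
    - [[0,0,0],[0,0,0],0.6]
    - [[0,0,0],[0,0,-0.3],0.6]

```text
clock: 12.4
ee_pos: [0.6282, 0.0487, 0.0388]
ee_rot: [-2.922, -1.152, 0.004]
ft_force: [-0.5, 0.2, -0.1]
gripper_width: 0.0743
grip_force: 0.0
```

>>> servo_tool:
  motion:
    - [[0,0,0],[0,0,-0.9],0.6]
    - [[0,0,0],[0,0,-0.9],1]
    - [[0,0,0],[0,0,-0.9],1]
    - [[0,0,0],[0,0,-0.9],1]
    - [[0,0,0],[0,0,-0.9],1]

```text
clock: 12.9
ee_pos: [0.6287, 0.0487, 0.2685]
ee_rot: [2.922, 1.152, 0.002]
ft_force: [0.2, -0.8, -0.2]
gripper_width: 0.0928
grip_force: 0.0
```

Run:
```python
from h import *
goto([.5114,-.434,.25],-.17)
im=arm.capture("wrist");cv2.imwrite("pics/w6.png",cv2.resize(im[120:330,200:440],None,fx=2.5,fy=2.5,interpolation=2))
import pickle;pickle.dump(arm.camera_info("wrist"),open("w6.pkl","wb"))
```

```text
shift units [-8.305  5.453  0.366] pos [0.6287 0.0487 0.2685] yaw 0.751 tilt [ 1.4e-03  1.0e-04 -1.0e+00]
turn z units 6.142
```

View pics/w6.png

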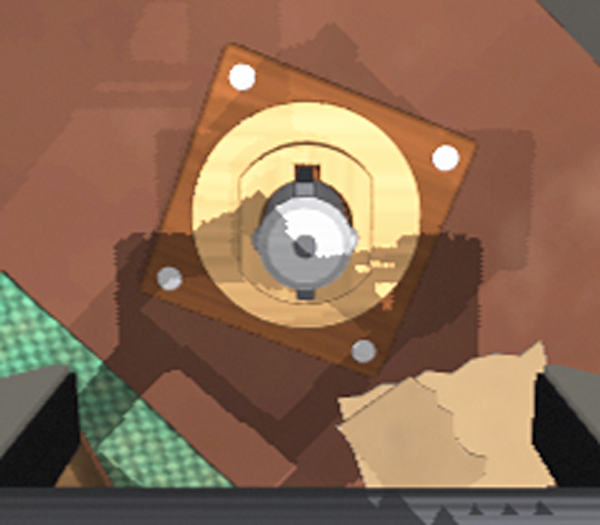

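The picture shows the wide collar flush and level on the block (round flange outline 228x227 px), with its slots over the keys. Now the narrow collar.

>>> servo_tool:
  motion:
    - [[0,0,0],[-0.755,0.495,0],1]
    - [[0,0,0],[-0.755,0.495,0],1]
    - [[0,0,0],[-0.755,0.495,0],1]
    - [[0,0,0],[-0.755,0.495,0],1]
    - [[0,0,0],[-0.755,0.495,0],1]

```text
clock: 13.45
ee_pos: [0.5749, -0.1722, 0.2663]
ee_rot: [2.922, 1.153, 0.002]
ft_force: [0.4, 0.3, -0.3]
gripper_width: 0.0929
grip_force: 0.0
```

>>> servo_tool:
  motion:
    - [[0,0,0],[-0.755,0.495,0],1]
    - [[0,0,0],[-0.755,0.495,0],1]
    - [[0,0,0],[-0.755,0.495,0],1]
    - [[0,0,0],[-0.755,0.495,0],1]
    - [[0,0,0],[-0.755,0.495,0],1]

```text
clock: 13.95
ee_pos: [0.5214, -0.3916, 0.2663]
ee_rot: [2.922, 1.152, 0.001]
ft_force: [0.2, -0.1, -0.6]
gripper_width: 0.0927
grip_force: 0.0
```

>>> servo_tool:
  motion:
    - [[0,0,0],[-0.755,0.495,0],1]
    - [[0,0,0.9],[0,0,0.2],1]
    - [[0,0,0.9],[0,0,0.2],1]
    - [[0,0,0.9],[0,0,0.3],1]
    - [[0,0,0.9],[0,0,0.3],1]

```text
clock: 14.45
ee_pos: [0.5115, -0.4339, 0.2157]
ee_rot: [3.124, 0.322, 0.001]
ft_force: [0.5, -0.4, -0.8]
gripper_width: 0.0931
grip_force: 0.0
```

>>> servo_tool:
  motion:
    - [[0,0,0.9],[0,0,0],1]
    - [[0,0,0.9],[0,0,0],1]
    - [[0,0,0.7],[0,0,0],1]
    - [[0,0,0],[0,0,0],1]
    - [[0,0,0],[0,0,0],1]

```text
clock: 14.95
ee_pos: [0.5115, -0.4337, 0.2158]
ee_rot: [3.131, -0.252, 0.001]
ft_force: [-0.3, -0.0, 0.4]
gripper_width: 0.0931
grip_force: 0.0
```

Run:
```python
from h import *
c=arm.camera_info("wrist");im=arm.capture("wrist");cv2.imwrite("pics/w7.png",im)
R,t=Rt();P=np.array(c["pose"])
def proj(p):
    q=P[:3,:3].T@(p-P[:3,3]);return np.array([c["fx"]*q[0]/q[2]+c["cx"],c["fy"]*q[1]/q[2]+c["cy"]])
u=proj(np.array([.5114,-.433,.02]));print("expect",u.round(0))
b,g,r=[im[...,i].astype(int) for i in range(3)]
m=((r>g+10)*255).astype(np.uint8)
m[:]=np.where((r>g),255,0)
cs,h=cv2.findContours(m,cv2.RETR_CCOMP,cv2.CHAIN_APPROX_NONE)
for i,k in enumerate(cs):
    if cv2.contourArea(k)>300 and abs(k.reshape(-1,2).mean(0)-u).max()<40:
        M=cv2.moments(k);mr=cv2.minAreaRect(k)
        print(h[0][i][3],cv2.contourArea(k),M["m10"]/M["m00"],M["m01"]/M["m00"],mr)
goto([.5114,-.434,.013],-.172)
```

```text
expect [322. 215.]
-1 3440.5 319.9231216392966 213.50578888727412 ((320.0, 213.5), (69.0, 58.0), 90.0)
4633 1262.5 319.83247524752477 212.28158415841585 ((319.56622314453125, 211.94793701171875), (43.303672790527344, 38.473426818847656), 51.8427734375)
shift units [-3.000e-03  4.000e-03  4.052e+00] pos [ 0.5115 -0.4338  0.2156] yaw -0.161 tilt [ 3.e-04 -3.e-04 -1.e+00]
turn z units 0.076
```

>>> servo_tool:
  motion:
    - [[0,0,0],[0.02,-0.03,0.85],1]
    - [[0,0,0],[0,0,0.85],1]
    - [[0,0,0],[0,0,0.85],1]
    - [[0,0,0],[0,0,0.85],1]
    - [[0,0,0],[0,0,0.3],1]

```text
clock: 15.5
ee_pos: [0.5112, -0.4311, 0.0257]
ee_rot: [-3.128, 0.253, 0.007]
ft_force: [-0.5, 0.1, -0.6]
gripper_width: 0.0931
grip_force: 0.0
```

>>> servo_tool:
  motion:
    - [[0,0,0],[0,0,0.25],1]
    - [[0,0,0],[0,0,0.18],1]
    - [[0,0,0],[0,0,0],1]
    - [[0,0,0],[0,0,0],1]
    - [[0,0,0],[0,0,0],1]

```text
clock: 16.0
ee_pos: [0.5132, -0.4329, 0.0101]
ee_rot: [3.13, -0.257, 0.002]
ft_force: [0.7, 0.2, 0.1]
gripper_width: 0.0929
grip_force: 0.0
```

>>> servo_tool:
  motion:
    - [[0,0,0],[0,0,0.08],1]
    - [[0,0,0],[0,0,0],1]
    - [[0,0,0],[0,0,0],-1]
    - [[0,0,0],[0,0,0],-1]
    - [[0,0,0],[0,0,0],-1]

```text
clock: 16.5
ee_pos: [0.5128, -0.4325, 0.005]
ee_rot: [3.131, -0.257, 0.001]
ft_force: [0.7, -0.1, 4.5]
gripper_width: 0.0734
grip_force: 2.5
```

>>> servo_tool:
  motion:
    - [[0,0,0],[0,0,0],-1]
    - [[0,0,0],[0,0,0],-1]
    - [[0,0,0],[0,0,0],-1]
    - [[0,0,0],[0,0,0],-1]
    - [[0,0,0],[0,0,0],-1]

```text
clock: 17.0
ee_pos: [0.5129, -0.4325, 0.005]
ee_rot: [3.131, -0.257, 0.001]
ft_force: [0.5, 0.7, 5.1]
gripper_width: 0.0599
grip_force: 30.9
```

Run:
```python
from h import *
s=arm.state();print(s["ft_force"],s["grip_force"],s["gripper_width"])
goto([.6287,.0485,.25],.75)
```

```text
[0.4622379  0.65121696 5.14603474] 30.90417131781578 0.05985147402936966
shift units [ 0.72  -9.868 -4.902] pos [ 0.5129 -0.4325  0.005 ] yaw -0.164 tilt [ 4.e-04 -2.e-04 -1.e+00]
turn z units -6.091
```

>>> servo_tool:
  motion:
    - [[0,0,0],[0,0,-0.9],-1]
    - [[0,0,0],[0,0,-0.9],-1]
    - [[0,0,0],[0,0,-0.9],-1]
    - [[0,0,0],[0,0,-0.9],-1]
    - [[0,0,0],[0,0,-0.9],-1]

```text
clock: 17.5
ee_pos: [0.5123, -0.4321, 0.2309]
ee_rot: [-3.131, 0.257, 0.001]
ft_force: [0.9, -0.5, -2.6]
gripper_width: 0.06
grip_force: 30.0
```

>>> servo_tool:
  motion:
    - [[0,0,0],[0.065,-0.897,0],-1]
    - [[0,0,0],[0.065,-0.897,0],-1]
    - [[0,0,0],[0.065,-0.897,0],-1]
    - [[0,0,0],[0.065,-0.897,0],-1]
    - [[0,0,0],[0.065,-0.897,0],-1]

```text
clock: 18.0
ee_pos: [0.5651, -0.2121, 0.2291]
ee_rot: [-3.131, 0.257, 0.001]
ft_force: [1.1, -0.3, -1.5]
gripper_width: 0.0599
grip_force: 30.0
```

>>> servo_tool:
  motion:
    - [[0,0,0],[0.065,-0.897,0],-1]
    - [[0,0,0],[0.065,-0.897,0],-1]
    - [[0,0,0],[0.065,-0.897,0],-1]
    - [[0,0,0],[0.065,-0.897,0],-1]
    - [[0,0,0],[0.065,-0.897,0],-1]

```text
clock: 18.5
ee_pos: [0.6178, 0.0066, 0.2292]
ee_rot: [3.131, -0.257, -0.001]
ft_force: [0.6, -1.0, -1.7]
gripper_width: 0.0597
grip_force: 30.0
```

>>> servo_tool:
  motion:
    - [[0,0,0],[0.065,-0.897,0],-1]
    - [[0,0,-0.87],[0,0,0],-1]
    - [[0,0,-0.87],[0,0,0],-1]
    - [[0,0,-0.87],[0,0,0],-1]
    - [[0,0,-0.87],[0,0,0],-1]

```text
clock: 19.0
ee_pos: [0.6282, 0.0486, 0.2289]
ee_rot: [-3.09, -0.569, 0.002]
ft_force: [-1.0, 0.4, -1.7]
gripper_width: 0.0597
grip_force: 30.0
```

>>> servo_tool:
  motion:
    - [[0,0,-0.87],[0,0,0.4],-1]
    - [[0,0,-0.87],[0,0,0.5],-1]
    - [[0,0,-0.87],[0,0,0.5],-1]
    - [[0,0,0],[0,0,0.5],-1]
    - [[0,0,0],[0,0,0.2],-1]

```text
clock: 19.5
ee_pos: [0.6272, 0.0484, 0.1215]
ee_rot: [-2.922, -1.15, 0.006]
ft_force: [-0.9, -0.1, -2.3]
gripper_width: 0.0598
grip_force: 30.0
```

Run:
```python
from h import *
goto([.6287,.0485,.105],.75)
im=arm.capture("wrist");cv2.imwrite("pics/w8.png",im)
# compare held-collar slot edge: strongest vertical gradient along col 322, rows 200..300, vs wide in w3-like view
g=cv2.GaussianBlur(cv2.cvtColor(im,6),(0,0),1).astype(int)
print([g[r,318:328].mean().round(0) for r in range(225,300,2)])
for r in(246,250,254):print(r,g[r,295:352].tolist())
```

```text
shift units [0.025 0.02  0.329] pos [0.6272 0.0484 0.1215] yaw 0.75 tilt [-3.9e-03 -3.0e-04 -1.0e+00]
turn z units -0.003
[np.float64(248.0), np.float64(248.0), np.float64(248.0), np.float64(248.0), np.float64(246.0), np.float64(239.0), np.float64(224.0), np.float64(197.0), np.float64(165.0), np.float64(188.0), np.float64(190.0), np.float64(187.0), np.float64(189.0), np.float64(191.0), np.float64(167.0), np.float64(109.0), np.float64(93.0), np.float64(93.0), np.float64(93.0), np.float64(93.0), np.float64(93.0), np.float64(101.0), np.float64(148.0), np.float64(183.0), np.float64(185.0), np.float64(184.0), np.float64(184.0), np.float64(185.0), np.float64(183.0), np.float64(185.0), np.float64(165.0), np.float64(147.0), np.float64(115.0), np.float64(98.0), np.float64(132.0), np.float64(212.0), np.float64(208.0), np.float64(146.0)]
246 [174, 174, 174, 174, 173, 172, 171, 170, 169, 169, 170, 169, 161, 143, 137, 160, 183, 189, 189, 188, 188, 188, 188, 189, 189, 189, 189, 189, 188, 188, 188, 189, 189, 189, 188, 188, 189, 188, 178, 157, 161, 206, 241, 250, 250, 248, 248, 247, 247, 246, 245, 245, 245, 245, 245, 245, 246]
250 [173, 173, 173, 173, 173, 172, 172, 171, 170, 169, 169, 169, 163, 149, 147, 166, 184, 190, 191, 191, 191, 191, 191, 191, 190, 191, 191, 190, 191, 191, 191, 191, 191, 191, 191, 192, 192, 191, 184, 168, 171, 209, 241, 249, 249, 248, 248, 247, 247, 246, 245, 245, 245, 245, 245, 245, 246]
254 [173, 173, 173, 173, 173, 172, 171, 170, 170, 169, 169, 169, 163, 156, 161, 177, 186, 188, 188, 189, 189, 187, 181, 169, 152, 136, 127, 122, 119, 119, 123, 131, 145, 163, 178, 186, 189, 190, 188, 180, 170, 178, 198, 214, 225, 229, 226, 214, 194, 184, 192, 210, 218, 209, 191, 183, 195]
```

Run:
```python
from h import *
c=arm.camera_info("wrist");R,t=Rt();im=cv2.imread("pics/w8.png");g=cv2.cvtColor(im,6)
m=((g[246:276,308:340]>80)&(g[246:276,308:340]<110)).astype(np.uint8)
n,l,s,ce=cv2.connectedComponentsWithStats(m);k=1+s[1:,4].argmax();h=ce[k]+[308,246];print(h,s[k])
print("hole",(R.T@(plane(c,*h,.087)-t)).round(4))
for z in(.015,.02):print("slot",(R.T@(plane(c,322.2,240.5,t[2]+z)-t)).round(4))
```

```text
[323.08108108 261.18378378] [  8   8  15  16 185]
hole [0.0011 0.0005 0.0341]
slot [ 0.0268 -0.0001 -0.0151]
slot [ 0.0281 -0.0001 -0.0201]
```

>>> servo_tool:
  motion:
    - [[0,0,0],[0,0.01,0.15],-1]
    - [[0,0,0],[0,0,0.15],-1]
    - [[0,0,0],[0,0,0.15],-1]
    - [[0,0,0],[0,0,0.1],-1]
    - [[0,0,0],[0,0,0],-1]

```text
clock: 20.05
ee_pos: [0.6285, 0.0481, 0.0965]
ee_rot: [-2.923, -1.15, 0.001]
ft_force: [0.2, -0.4, -1.3]
gripper_width: 0.0598
grip_force: 30.0
```

>>> servo_tool:
  motion:
    - [[0,0,0],[0,0,0.06],-1]
    - [[0,0,0],[0,0,0.06],-1]
    - [[0,0,0],[0,0,0.06],-1]
    - [[0,0,0],[0,0,0.06],-1]
    - [[0,0,0],[0,0,0],-1]

```text
clock: 20.55
ee_pos: [0.6285, 0.0481, 0.0846]
ee_rot: [-2.923, -1.15, 0.001]
ft_force: [0.6, -0.4, -2.0]
gripper_width: 0.0598
grip_force: 30.0
```

>>> servo_tool:
  motion:
    - [[0,0,0],[0,0,0.06],-1]
    - [[0,0,0],[0,0,0.06],-1]
    - [[0,0,0],[0,0,0.06],-1]
    - [[0,0,0],[0,0,0],-1]
    - [[0,0,0],[0,0,0],-1]

```text
clock: 21.05
ee_pos: [0.6287, 0.0481, 0.0761]
ee_rot: [-2.923, -1.15, 0.0]
ft_force: [0.1, -0.2, -2.4]
gripper_width: 0.0597
grip_force: 30.0
```

>>> servo_tool:
  motion:
    - [[0,0,0],[0,0,0.05],-1]
    - [[0,0,0],[0,0,0.05],-1]
    - [[0,0,0],[0,0,0.05],-1]
    - [[0,0,0],[0,0,0],-1]
    - [[0,0,0],[0,0,0],-1]

```text
clock: 21.55
ee_pos: [0.6285, 0.0482, 0.0681]
ee_rot: [-2.923, -1.15, 0.001]
ft_force: [0.9, 1.4, -3.7]
gripper_width: 0.0598
grip_force: 30.0
```

>>> servo_tool:
  motion:
    - [[0,0,0],[0,0,0.08],-1]
    - [[0,0,0],[0,0,0.08],-1]
    - [[0,0,0],[0,0,0.08],-1]
    - [[0,0,0],[0,0,0],-1]
    - [[0,0,0],[0,0,0],-1]

```text
clock: 22.05
ee_pos: [0.6283, 0.048, 0.056]
ee_rot: [-2.923, -1.15, 0.002]
ft_force: [-0.1, 0.4, -4.9]
gripper_width: 0.0598
grip_force: 30.0
```

Going down freely. The remaining gap to home is about 10 mm.

>>> servo_tool:
  motion:
    - [[0,0,0],[0,0,0.06],-1]
    - [[0,0,0],[0,0,0.06],-1]
    - [[0,0,0],[0,0,0.03],-1]
    - [[0,0,0],[0,0,0],-1]
    - [[0,0,0],[0,0,0],-1]

```text
clock: 22.55
ee_pos: [0.6285, 0.0482, 0.0486]
ee_rot: [-2.923, -1.15, 0.001]
ft_force: [0.5, 0.4, -6.8]
gripper_width: 0.0594
grip_force: 30.0
```

>>> servo_tool:
  motion:
    - [[0,0,0],[0,0,0.02],-1]
    - [[0,0,0],[0,0,0.02],-1]
    - [[0,0,0],[0,0,0],-1]
    - [[0,0,0],[0,0,0],-1]
    - [[0,0,0],[0,0,0],-1]

```text
clock: 23.05
ee_pos: [0.6287, 0.0482, 0.0471]
ee_rot: [-2.923, -1.15, 0.0]
ft_force: [-0.1, 1.3, -4.5]
gripper_width: 0.0599
grip_force: 30.0
```

>>> servo_tool:
  motion:
    - [[0,0,0],[0,0,0.02],-1]
    - [[0,0,0],[0,0,0.02],-1]
    - [[0,0,0],[0,0,0],-1]
    - [[0,0,0],[0,0,0],-1]
    - [[0,0,0],[0,0,0],-1]

```text
clock: 23.55
ee_pos: [0.6289, 0.0481, 0.0462]
ee_rot: [2.923, 1.15, 0.001]
ft_force: [-6.7, 0.5, 7.9]
gripper_width: 0.0599
grip_force: 30.1
```

Run:
```python
from h import *
s=arm.state();print(s["ee_pos"],s["ft_force"],s["torque"])
```

```text
[0.62885767 0.04813393 0.04624724] [-6.66972619  0.52015389  7.91214691] [0.13253484 1.138114   0.03132421]
```

>>> servo_tool:
  motion:
    - [[0,0,0],[0,0,0.02],-1]
    - [[0,0,0],[0,0,0],-1]
    - [[0,0,0],[0,0,0],-1]
    - [[0,0,0],[0,0,-0.03],-1]
    - [[0,0,0],[0,0,0],0.5]

```text
clock: 24.05
ee_pos: [0.6291, 0.048, 0.0461]
ee_rot: [2.923, 1.15, 0.001]
ft_force: [0.2, 0.7, 0.9]
gripper_width: 0.0641
grip_force: 0.0
```

>>> servo_tool:
  motion:
    - [[0,0,0],[0,0,0],0.6]
    - [[0,0,0],[0,0,0],0.6]
    - [[0,0,0],[0,0,0],0.6]
    - [[0,0,0],[0,0,-0.3],0.6]
    - [[0,0,0],[0,0,-0.8],0.6]

```text
clock: 24.55
ee_pos: [0.6271, 0.048, 0.0986]
ee_rot: [-2.922, -1.15, 0.008]
ft_force: [0.4, 0.6, 0.7]
gripper_width: 0.0745
grip_force: 0.0
```

>>> servo_tool:
  motion:
    - [[0,0,0],[0,0,-0.9],0.6]
    - [[0,0,0],[0,0,-0.9],1]
    - [[0,0,0],[0,0,-0.9],1]
    - [[0,0,0],[0,0,-0.4],1]
    - [[0,0,0],[0,0,0],1]

```text
clock: 25.05
ee_pos: [0.6295, 0.0481, 0.2608]
ee_rot: [2.921, 1.15, 0.009]
ft_force: [-0.2, 0.5, -0.0]
gripper_width: 0.093
grip_force: 0.0
```

Run:
```python
from h import *
c=arm.camera_info("wrist");im=arm.capture("wrist");cv2.imwrite("pics/w9.png",im)
P=np.array(c["pose"]);print(P[:3,3])
g=cv2.GaussianBlur(cv2.cvtColor(im,6),(0,0),.8).astype(int)
def proj(p):
    q=P[:3,:3].T@(np.array(p)-P[:3,3]);return (np.array([c["fx"]*q[0]/q[2]+c["cx"],c["fy"]*q[1]/q[2]+c["cy"]])).round(1)
y=.75;d=np.array([np.cos(y),np.sin(y)]);o=np.array([.6287,.0485])
# expected rows of the hub's far end (37 mm) and slot edge (27.5 mm) for candidate top heights
for z in(.060,.066,.072,.08):print(z,"end",proj([*(o+.037*d),z]),"slot",proj([*(o+.0275*d),z]),"near slot",proj([*(o-.0275*d),z]),"near end",proj([*(o-.037*d),z]))
print("hole",proj([*o,.087]))
for lo,hi in((165,205),(225,265)):print(lo,[int(v) for v in g[lo:hi,319:326].mean(1)])
```

```text
[0.67663452 0.09326573 0.42760683]
0.06 end [320.6 180.9] slot [320.6 189.9] near slot [320.6 240.3] near end [320.6 248.7]
0.066 end [320.6 181.3] slot [320.6 190.5] near slot [320.6 241.7] near end [320.6 250.2]
0.072 end [320.6 181.8] slot [320.6 191.1] near slot [320.6 243.1] near end [320.6 251.7]
0.08 end [320.6 182.4] slot [320.6 192. ] near slot [320.6 245. ] near end [320.6 253.8]
hole [320.6 220.3]
165 [239, 240, 242, 242, 243, 243, 242, 240, 237, 234, 232, 227, 199, 148, 138, 137, 129, 172, 214, 224, 224, 224, 224, 227, 208, 137, 75, 59, 61, 75, 111, 131, 134, 132, 128, 143, 194, 220, 222, 223]
225 [129, 149, 157, 158, 158, 158, 158, 158, 157, 154, 144, 131, 122, 107, 87, 76, 77, 96, 129, 142, 142, 142, 143, 145, 146, 150, 159, 158, 137, 102, 85, 83, 83, 82, 82, 83, 84, 84, 80, 76]
```

The narrow collar's slot edges (rows 189.7 and 242.3) fit a top height near 0.066, and contact came at the expected 0.046. It's home, so I hand the job in.

```bash
python3 -c "
from rig import arm
print(arm.finish_job())"
```

```text
the job is handed in; nothing more can be done
None
```

I handed the job in at about 25 s of the 72 s allowed, with both collars home on the post by my measurements; the hand-in call returned no verdict. Home was read from the contact heights and camera checks, and the bystanders were left alone.

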